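Pack the water-test tray

ROBOT

A 7-joint arm with a two-finger parallel gripper is mounted at the origin on a cart in front of the work surface, level with it; the furniture and walls round the work are solid. World frame = base frame: x ahead of the robot, y to its left, z up, the work surface at z = 0. Lengths are in m, angles in rad, forces in N, time in s.
With the tool pointing down it reaches from about 0.425 to 1.025 m from the base axis. Payload 3.6 kg.
Tool frame: the origin (TCP) lies between the finger pads; the fingertips stand 22 mm ahead of it and the grasp point (between the pads) lies 3 mm ahead of it (robot.finger_overhang is the distance from the TCP to the fingertips, in m); z points along the fingers, y is the line along which they close (so a half turn about z gives the same grasp; the last joint's range is limited). The gripper opens to 85 mm and grips with 20 to 120 N. Pads are 22 mm wide; open, the fingers measure 114 mm over their backs; the gripper's body (76 mm by 85 mm) begins 54 mm behind the grasp point. The pads swing forward as they close: fully open they stand 13 mm farther back than shut.
Start: joints at [1.107, 0.591, 0.048, 1.609, -0.033, 0.943, -0.034], TCP at [0.263, -0.676, 0.253] pointing down, gripper open.
Joint ranges: [-2.69, 2.69], [-0.47, 2.24], [-1.27, 1.36], [0.19, 2.51], [-1.53, 4.68], [0.08, 2.07], [-3.09, 3.09]. Speed limits (rad/s): [2.57, 2.57, 3.14, 3.14, 3.14, 3.14, 3.14].

INTERFACE

Orientations are given as [roll, pitch, yaw] about the fixed x, y, z axes, in that order (R = Rz(yaw) Ry(pitch) Rx(roll)).
In Python, from bench import robot gives the robot as it stands.
- The arm moves only by the tool jog_arm, never from a script. Its argument "series" is a list of rows, each a list of 7 numbers: the shift along the tool's x, y, z scaled (see below), then the turn, a rotation vector about the tool's x, y, z scaled (see below), then the opening, from 0 (shut) to 1 (fully open). A call has 1 to 5 rows; each row is the pose to reach, as a shift and turn from the pose commanded when the call began, along the tool's axes at that moment; what a row does not reach only later rows make up. The controller multiplies each number of a shift by 0.25 m and each number of a turn by 0.5 rad. A row lasts 1/10 s, in which the tool goes at most 50 mm and 8.59 degrees, less where a joint would pass 70% of its speed; a pose out of reach is approached as far as the arm can. A call with a number of a shift or a turn outside -1 to 1 is refused whole. A call with a gripper value outside its range is refused whole. The fingers move at their own pace and stop on an object; "force" is the grip in N (left out, the last holds). Time passes only in rows, so rows that repeat a pose let the fingers close. It gives the time, the measured TCP pose, the force, the opening and the grip force at its end, in the units of the state.
- robot.observe(): the state, without advancing time (a new reading comes with each control period).
- robot.get_image(name): name is "scene" or "top" or "wrist"; returns (picture, depth): 384x512x3 uint8, red, green, blue; 384x512 float32, m along the optical axis (not along the pixel's ray), 0 where there is no reading.
- robot.camera_params(name): a dict with "fx", "fy", "cx", "cy" (pixels), "cam_to_world" (4x4, takes a point from camera to world coordinates); the wrist camera has in their place "mount" (4x4, takes a point from camera to tool coordinates, whose origin is the TCP and whose axes are the flange's). Camera axes: x right, y down, z forward; pixel columns grow to the right and rows downward; lengths in m; the calibration is good to about 2 mm. A picture is of the moment at which its call begins: read the wrist's pose just before it. camera_params takes no time and is no camera call.
- robot.close_job(): hands the job in; it is judged then, once.
The state is a dict: "time": time; "q": joint angles; "qd": joint speeds; "joint_efforts": joint torques, N m; "position": TCP position; "tool_rot": TCP orientation; "wrist_force": force on the tool from outside, world axes, zero at the start; "ft_torque": the same for the moment, N m; "gripper_width": opening from 0.0 (shut) to 1.0 (fully open); "finger_force": force on a finger pad.
Only numpy, scipy, OpenCV 4.12 (cv2) and the standard library are available. Lean on these libraries where they do the work, as an engineer would, in place of code of your own. Each camera call takes 0.05 s, during which the arm holds its last target. There are 200 camera calls.

TASK

Pack the white carrying tray for the water-test round: stand the amber bottle with the white cap in the tall cup and the clear graduated bottle with the blue cap in the low cup, lay the petri dish in the shallow round recess and the timer in the square recess, face up, each sitting right down on the floor of its place. Keep the two bottles upright and set them down gently; do not let them drop. The amber bottle with the blue cap and the open glass beaker do not belong to the kit: leave them standing where they are.

Things in the scene. Friction and masses are not known exactly. Their poses are not given: they have to be found in the camera images.
- white_cap_bottle: Amber reagent bottle with a WHITE cap and a pale label; round, 67 mm across, 149 mm tall, about 0.28 kg, upright. The cap (33 mm diameter, 123 to 149 mm above the underside) is a good place to grip from above; the shoulder slopes out just below it. Origin: centre of its underside, z up. Goes in the tall cup.
- sample_bottle: Small clear graduated bottle with a BLUE cap; round, 54 mm across, 112 mm tall, about 0.14 kg, upright. The cap (29 mm diameter, 86 to 112 mm above the underside) is a good place to grip from above; the shoulder reaches up to 98 mm. Origin: centre of its underside, z up. Goes in the low cup.
- petri: Lidded petri dish, a flat pale translucent disc (lid fixed on), 62 mm diameter, 15 mm high, light. Grip across the rim with the fingertips close to the surface. Origin: centre of its underside, z up. Goes in the shallow round recess.
- lab_timer: White square timer with a display and small coloured buttons on top, 64 x 64 mm, 19 mm high (sides about 17 mm). Grip across two facing sides, fingertips low. Origin: centre of its underside, z up, x and y square to its sides. Goes in the square recess; it may lie any of the four ways round.
- blue_cap_bottle: Look-alike that stays: amber bottle with a BLUE cap, 69 mm across, 164 mm tall. Origin: centre of its underside.
- beaker: Look-alike that stays: small open glass beaker with printed marks, 53 mm across, 60 mm tall. Origin: centre of its underside. (Beside the work: an open laptop at the right, screen edge about 100 mm from the nearest thing; glassware along the back.)
- cup_tall: Tall cup in a blue square insert (104 mm) of the white tray: round, 84 mm inside, 4 mm wall. Origin: centre of the insert's underside, 4 mm above the bench, z up; inner floor 4 mm, rim 44 mm above it. The four inserts sit two by two, 106 mm apart, in the fixed tray (226 mm square, rim 16 mm above the bench); which is in which corner differs each time.
- cup_low: Low cup in a blue square insert (104 mm) of the white tray: round, 71 mm inside, 4 mm wall. Origin: centre of the insert's underside, 4 mm above the bench, z up; inner floor 4 mm, rim 28 mm above it.
- recess_round: Shallow round recess in a blue square insert (104 mm) of the white tray: 80 mm inside. Origin: centre of the insert's underside, 4 mm above the bench, z up; inner floor 4 mm, top of the lip 8 mm above it.
- recess_square: Shallow square recess in a blue square insert (104 mm) of the white tray: 81 x 81 mm inside. Origin: centre of the insert's underside, 4 mm above the bench, z up, x and y along the recess's sides (tray turned by up to 0.45 rad); inner floor 4 mm, top of the lip 8 mm above it.
Not all that is in view belongs to the job. Leave any yellow look-alike of the white_cap_bottle alone.

How it is judged:
By the outcome, as a careful person would: the job done as asked, in the order asked, and still so for the second after the job is handed in, with the robot touching nothing.
It also fails if it takes over 118 s, if anything falls off the work surface, if the arm or the gripper's body presses on something with over 40 N, if the wrist force passes 120 N, or if a joint passes its speed limit or range.

## Working session

There is one attempt and no reset: what is moved stays moved. The work goes in short steps, Python scripts to look and compute and a tool call to move; the robot and the scene stay as the last step left them, time stands still between calls to the robot, and variables do not carry over. Pictures are saved under pics/ and viewed, at most 17 in all, crops included, and the job is handed in when it is done.

Besides the shell and the picture viewer there is one more tool, called after ">>>" as name(argument=value, ...) on one line, values as JSON. jog_arm: Moves the arm, as the interface text tells. Its arguments: {"type":"object","properties":{"series":{"type":"array"},"force":{"type":"number"}},"required":["series"]}

```bash
ls; mkdir -p pics; python3 - <<'E'
from bench import robot
import cv2,numpy as np
o=robot.observe();print({k:np.round(v,3) for k,v in o.items()})
for n in("scene","top"):
    p,d=robot.get_image(n);cv2.imwrite(f"pics/{n}0.png",cv2.resize(p[:,:,::-1],(800,600),interpolation=cv2.INTER_CUBIC));np.savez(f"{n}0.npz",p=p,d=d)
    c=robot.camera_params(n);print(n,c)
print(robot.camera_params("wrist"))
E
```

```text
pics
{'time': np.float64(0.0), 'q': array([ 1.107,  0.592,  0.048,  1.61 , -0.033,  0.943, -0.034]), 'qd': array([ 0.001, -0.001, -0.001,  0.001,  0.   , -0.   ,  0.001]), 'joint_efforts': array([-0.0000e+00, -5.4869e+01,  1.5460e+00, -1.9813e+01,  9.0000e-03,
        9.0000e-03, -0.0000e+00]), 'position': array([ 0.262, -0.675,  0.252]), 'tool_rot': array([-3.139,  0.   ,  0.371]), 'wrist_force': array([-0.087,  0.312,  0.084]), 'ft_torque': array([ 0.021,  0.008, -0.05 ]), 'finger_force': np.float64(0.0), 'gripper_width': np.float64(1.0)}
scene {'fx': 365.70026307322456, 'fy': 365.70026307322456, 'cx': 255.82177033811226, 'cy': 188.4708352729788, 'cam_to_world': array([[-0.76903357, -0.471784  ,  0.43128555,  0.13021712],
       [-0.63899994,  0.55018972, -0.53755962,  0.56553027],
       [ 0.01632315, -0.68899283, -0.72458432,  0.79220976],
       [ 0.        ,  0.        ,  0.        ,  1.        ]])}
top {'fx': 419.553821232197, 'fy': 419.553821232197, 'cx': 253.79919106120693, 'cy': 197.95342259229233, 'cam_to_world': array([[-0.01418815, -0.98990876,  0.14099412,  0.40607548],
       [-0.999858  ,  0.01276349, -0.01100364, -0.00178344],
       [ 0.00909303, -0.14113022, -0.98994928,  1.16397325],
       [ 0.        ,  0.        ,  0.        ,  1.        ]])}
{'fx': 335.416454301835, 'fy': 335.416454301835, 'cx': 254.58412173421905, 'cy': 190.19865294959672, 'mount': array([[-3.21095440e-04, -9.52991535e-01, -3.02996750e-01,
         7.81513940e-02],
       [ 9.99999901e-01, -2.13092884e-04, -3.89508117e-04,
         6.55510247e-05],
       [ 3.06631487e-04, -3.02996845e-01,  9.52991510e-01,
        -1.20235583e-01],
       [ 0.00000000e+00,  0.00000000e+00,  0.00000000e+00,
         1.00000000e+00]])}
```

View pics/top0.png

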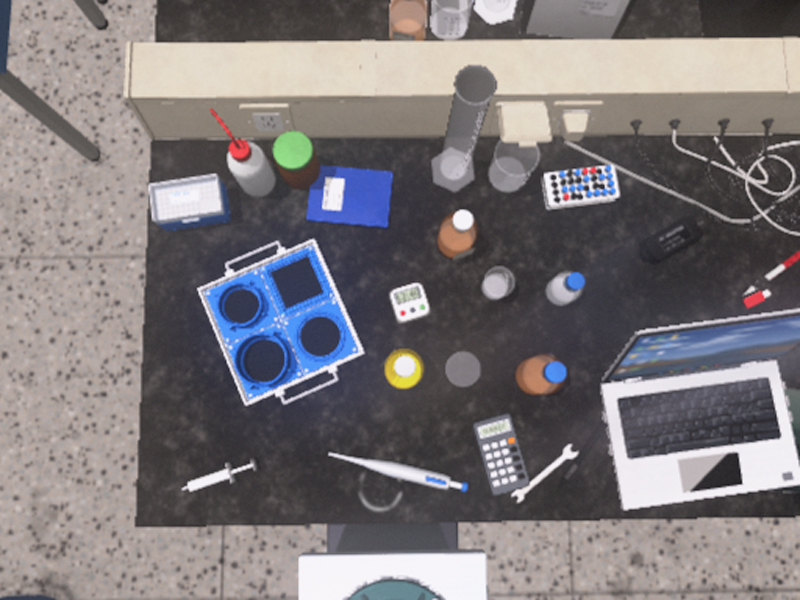

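View pics/scene0.png

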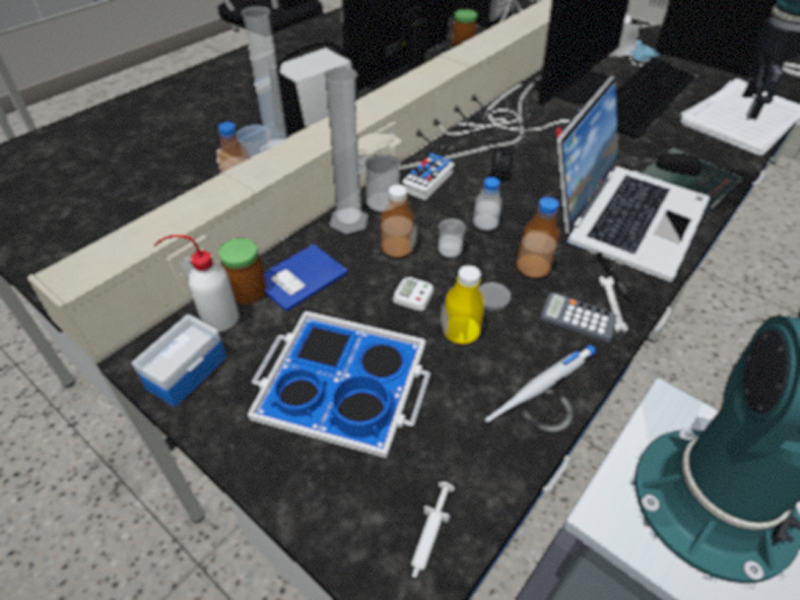

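The top view (in 800-px coordinates) shows:
- **To move:** white cap (463,219), clear bottle's blue cap (575,282), timer (409,302), petri dish (463,369).
- **Places:** tall cup (264,360), low cup (240,305), square recess (299,278), round recess (321,336).
- **To leave alone:** yellow bottle (404,368), blue-cap amber bottle (555,372), beaker (498,283).

The scene view shows the same items. Next I'll look at enlarged crops and the depth.

```bash
cat > h.py <<'E'
import numpy as np,cv2
def ray(c,u,v,T=None):
    T=c["cam_to_world"] if T is None else T
    d=T[:3,:3]@np.array([(u-c["cx"])/c["fx"],(v-c["cy"])/c["fy"],1]);return T[:3,3],d
def plane(c,u,v,z,T=None):
    o,d=ray(c,u,v,T);return o+d*(z-o[2])/d[2]
def tri(*rays):
    A=np.zeros((3,3));b=np.zeros(3)
    for o,d in rays:
        d=d/np.linalg.norm(d);P=np.eye(3)-np.outer(d,d);A+=P;b+=P@o
    x=np.linalg.solve(A,b);return x,[np.linalg.norm(np.cross(x-o,d/np.linalg.norm(d))) for o,d in rays]
def cloud(c,dep,T=None):
    T=c["cam_to_world"] if T is None else T
    v,u=np.mgrid[:dep.shape[0],:dep.shape[1]]
    P=np.stack([(u-c["cx"])/c["fx"]*dep,(v-c["cy"])/c["fy"]*dep,dep],-1)
    return P@T[:3,:3].T+T[:3,3]
E
python3 - <<'E'
from h import *;from bench import robot
T=np.load("top0.npz");S=np.load("scene0.npz")
def crop(im,x0,y0,x1,y1,s,f): cv2.imwrite(f,cv2.resize(im[y0:y1,x0:x1,::-1],None,fx=s,fy=s,interpolation=cv2.INTER_CUBIC))
crop(T['p'],120,125,384,270,3,"pics/t1.png")      # px=120+u/3
crop(S['p'],150,110,366,300,3,"pics/s1.png")
for n,D in(("top",T),("scene",S)):
    C=cloud(robot.camera_params(n),D['d'])
    print(n)
    pts=dict(top=dict(wcap=(296,140),scap=(368,180),timer=(262,196),petri=(296,236),ctall=(169,231),clow=(154,196),sq=(191,179),rd=(206,215),bench=(280,215),bcap=(355,238),ycap=(258,234)),
     scene=dict(wcap=(254,122),scap=(314,118),timer=(266,188),petri=(317,190),ctall=(231,260),clow=(192,251),sq=(208,221),rd=(245,231),bench=(280,220)))[n]
    for k,(u,v) in pts.items(): print(k,np.round(np.median(C[v-1:v+2,u-1:u+2].reshape(-1,3),0),4))
E
```

```text
top
wcap [ 0.6952 -0.1202  0.1495]
scap [ 0.5986 -0.3058  0.1115]
timer [ 0.5744 -0.0372  0.018 ]
petri [ 0.4631 -0.1283  0.0156]
ctall [0.4821 0.2197 0.008 ]
clow [0.5796 0.2627 0.0075]
sq [0.6265 0.1601 0.0095]
rd [0.5248 0.1181 0.0082]
bench [ 0.523  -0.0869  0.0012]
bcap [ 0.4491 -0.2526  0.165 ]
ycap [ 0.4627 -0.022   0.1487]
scene
wcap [ 0.69   -0.1169  0.1479]
scap [ 0.5927 -0.2965  0.1107]
timer [ 0.5705 -0.0315  0.0171]
petri [ 0.4524 -0.1239  0.0156]
ctall [0.4871 0.2132 0.0071]
clow [0.5798 0.2575 0.008 ]
sq [0.6183 0.162  0.007 ]
rd [0.519  0.1231 0.0077]
bench [ 0.475   0.0268 -0.0012]
```

View pics/t1.png

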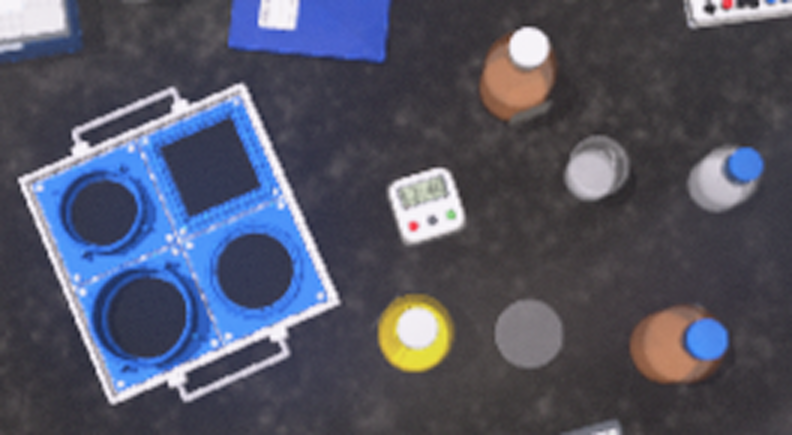

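View pics/s1.png

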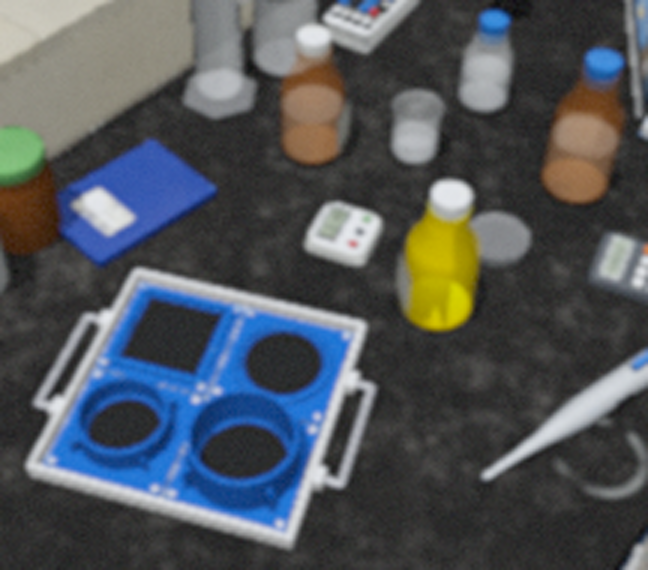

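In crop t1 (3x, offset 120,125) I read:
- **Objects:** white cap top (530,47), clear bottle's blue cap (745,164), petri (529,333), timer centre (427,206).
- **Tray corners:** (22,180), (243,86), (338,302), (113,402).

In crop s1 (3x, offset 150,110) I read:
- **Objects:** white cap top (314,36), blue cap (494,19), petri (502,238), timer (345,230).
- **Tray corners:** (30,468), (138,270), (366,325), (293,545).

Both crops show the yellow bottle close to the petri dish.

```bash
python3 - <<'E'
from h import *;from bench import robot
ct,cs=robot.camera_params("top"),robot.camera_params("scene")
t=lambda u,v:(120+u/3-.33,125+v/3-.33); s=lambda u,v:(150+u/3-.33,110+v/3-.33)
P=dict(wcap=((530,47),(314,36)),scap=((745,164),(494,19)),petri=((529,333),(502,238)),timer=((427,206),(345,230)),
 c_low=((22,180),(30,468)),c_sq=((243,86),(138,270)),c_rd=((338,302),(366,325)),c_tall=((113,402),(293,545)))
R={}
for k,(a,b) in P.items():
    x,e=tri(ray(ct,*t(*a)),ray(cs,*s(*b)));R[k]=x;print(k,np.round(x,4),"err",np.round(e[0]*2,4))
# tray from top only at z=.016, and both
for nm,c,f,i in(("top",ct,t,0),("scene",cs,s,1)):
    q=np.array([plane(c,*f(*P[k][i]),.016) for k in("c_low","c_sq","c_rd","c_tall")])[:,:2]
    m=q.mean(0);ax=((q[1]-q[0])+(q[2]-q[3]))/2;ay=((q[0]-q[3])+(q[1]-q[2]))/2
    print(nm,"tray",np.round(m,4),np.linalg.norm(ax),np.linalg.norm(ay),"yaw(low->sq)",np.degrees(np.arctan2(ax[1],ax[0])),"yaw2",np.degrees(np.arctan2(ay[1],ay[0])))
    u=ax/np.linalg.norm(ax);w=ay/np.linalg.norm(ay)
    for n,a,b in(("low",-1,1),("sq",1,1),("rd",1,-1),("tall",-1,-1)): print(n,np.round(m+.053*(a*u+b*w),4))
# cloud stats
D=np.load("top0.npz");C=cloud(ct,D['d'])
for n,(x,y),z,r in(("wcap",(.695,-.12),.149,.03),("scap",(.598,-.304),.112,.03),("petri",(.463,-.128),.0155,.045),("timer",(.574,-.037),.0185,.055),("bcap",(.449,-.252),.164,.03),("ycap",(.462,-.022),.149,.03)):
    m=(abs(C[...,2]-z)<.006)&(np.hypot(C[...,0]-x,C[...,1]-y)<r);p=C[m][:,:2].astype(np.float32)
    print(n,m.sum(),np.round(np.median(C[m][:,2]),4),"minEnc",np.round(cv2.minEnclosingCircle(p),4) if 0 else [np.round(v,4) for v in cv2.minEnclosingCircle(p)],"rect",[np.round(v,4) for v in cv2.minAreaRect(p*1000)])
E
```

```text
wcap [ 0.6951 -0.1224  0.1437] err 0.002
scap [ 0.5996 -0.3072  0.1096] err 0.0022
petri [ 0.461  -0.1308  0.0084] err 0.0075
timer [ 0.5822 -0.0381  0.0102] err 0.0019
c_low [0.612  0.3382 0.0054] err 0.0028
c_sq [0.698  0.1325 0.0116] err 0.0022
c_rd [0.493  0.0444 0.0108] err 0.0045
c_tall [0.4049 0.2502 0.0019] err 0.0054
top tray [0.5527 0.1906] 0.22113350499705572 0.22158151616163732 yaw(low->sq) -66.83355081848968 yaw2 23.232306082170908
low [0.5806 0.2602]
sq [0.6223 0.1628]
rd [0.5249 0.121 ]
tall [0.4832 0.2184]
scene tray [0.546  0.1941] 0.22575446837315336 0.22344948767684028 yaw(low->sq) -66.42651522536957 yaw2 22.837875751803367
low [0.5737 0.2633]
sq [0.6161 0.1661]
rd [0.5184 0.125 ]
tall [0.476  0.2222]
wcap 137 0.1495 minEnc [array([ 0.6954, -0.1191]), np.float64(0.0165)] rect [array([ 695.4761, -119.1554]), array([30.4823, 31.9621]), np.float64(44.7815)]
scap 105 0.1119 minEnc [array([ 0.6009, -0.3058]), np.float64(0.0147)] rect [array([ 601.6075, -305.2835]), array([26.9435, 26.9292]), np.float64(41.2836)]
petri 406 0.0157 minEnc [array([ 0.4651, -0.1277]), np.float64(0.0312)] rect [array([ 466.0464, -128.4261]), array([60.6841, 60.202 ]), np.float64(89.1052)]
timer 444 0.0178 minEnc [array([ 0.5848, -0.0361]), np.float64(0.037)] rect [array([584.6961, -36.1598]), array([61.0742, 59.8518]), np.float64(17.3839)]
bcap 155 0.1641 minEnc [array([ 0.4512, -0.2526]), np.float64(0.0164)] rect [array([ 450.3928, -252.0513]), array([30.9091, 31.046 ]), np.float64(89.2781)]
ycap 148 0.1493 minEnc [array([ 0.4638, -0.0232]), np.float64(0.0162)] rect [array([463.8205, -23.1812]), array([30.764 , 30.7664]), np.float64(44.8886)]
```

>>> jog_arm(series=[[0.1,-0.124,-0.08,0,0,0.25,1],[0.2,-0.248,-0.16,0,0,0.5,1],[0.3,-0.372,-0.24,0,0,0.742,1],[0.4,-0.5,-0.32,0,0,0.742,1],[0.5,-0.62,-0.4,0,0,0.742,1]])

```text
time: 0.6
position: [0.3232, -0.4838, 0.3535]
tool_rot: [-3.14, 0.001, -0.0]
wrist_force: [0.5, -0.6, 0.0]
gripper_width: 0.999
finger_force: 0.0
```

>>> jog_arm(series=[[0.062,-0.163,0,0,0,0,1],[0.123,-0.326,0,0,0,0,1],[0.185,-0.49,0,0,0,0,1],[0.246,-0.653,0,0,0,0,1],[0.308,-0.816,0,0,0,0,1]])

```text
time: 1.1
position: [0.4001, -0.2801, 0.3531]
tool_rot: [-3.141, 0.0, -0.0]
wrist_force: [0.6, -0.1, 0.0]
gripper_width: 1.002
finger_force: 0.0
```

>>> jog_arm(series=[[0.16,-0.12,0.02,0,0,0,1],[0.32,-0.24,0.04,0,0,0,1],[0.48,-0.36,0.06,0,0,0,1],[0.64,-0.48,0.09,0,0,0,1],[0.8,-0.6,0.12,0,0,0,1]])

```text
time: 1.6
position: [0.5997, -0.1318, 0.323]
tool_rot: [3.141, 0.001, -0.0]
wrist_force: [0.8, -2.1, 0.4]
gripper_width: 1.005
finger_force: 0.0
```

```bash
cat >> h.py <<'E'
from scipy.spatial.transform import Rotation as Ro
def wrist(robot,name,show=True):
    o=robot.observe();M=np.eye(4);M[:3,:3]=Ro.from_euler("xyz",o["tool_rot"]).as_matrix();M[:3,3]=o["position"]
    p,d=robot.get_image("wrist");c=robot.camera_params("wrist");T=M@c["mount"]
    np.savez(name+".npz",p=p,d=d,T=T)
    if show: cv2.imwrite(f"pics/{name}.png",p[:,:,::-1])
    return p,d,c,T,cloud(c,d,T),o
def blob(C,x,y,z,r,dz=.006):
    m=(abs(C[...,2]-z)<dz)&(np.hypot(C[...,0]-x,C[...,1]-y)<r);p=C[m][:,:2].astype(np.float32)
    if len(p)<5: return None
    return len(p),round(float(np.median(C[m][:,2])),4),[np.round(v,4) for v in cv2.minEnclosingCircle(p)],[np.round(v,1) for v in cv2.minAreaRect(p*1000)]
E
python3 - <<'E'
from h import *;from bench import robot
p,d,c,T,C,o=wrist(robot,"w1")
print(np.round(o["position"],4),np.round(o["tool_rot"],4))
print("w",blob(C,.695,-.12,.149,.03));print("b",blob(C,.6,-.305,.112,.03));print("t",blob(C,.584,-.036,.018,.055))
E
```

```text
[ 0.5997 -0.1318  0.323 ] [ 3.1415e+00  5.0000e-04 -2.0000e-04]
w (1327, 0.1486, [array([ 0.6938, -0.1191]), np.float64(0.0165)], [array([ 693.6, -119.1]), array([32.4, 32.6]), np.float64(88.8)])
b (673, 0.1115, [array([ 0.5991, -0.3047]), np.float64(0.015)], [array([ 599.1, -304.9]), array([29. , 28.1]), np.float64(4.0)])
t (2011, 0.0171, [array([ 0.5832, -0.0364]), np.float64(0.0376)], [array([582.8, -36.1]), array([60.2, 60.1]), np.float64(16.4)])
```

View pics/w1.png

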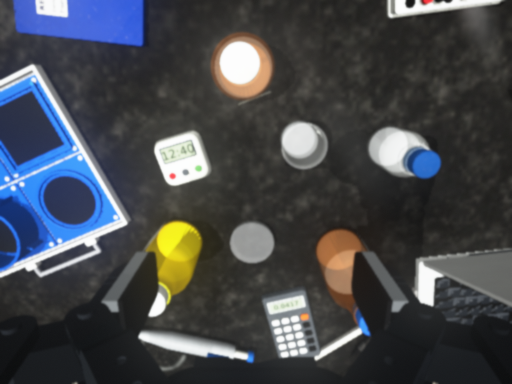

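The wrist view shows the white cap at (239,62), its position agreeing with the top view at (0.694,-0.119) and 0.149 m high. The gripper can approach it freely.

>>> jog_arm(series=[[0.094,-0.013,0.123,0,0,0,1],[0.19,-0.026,0.246,0,0,0,1],[0.285,-0.039,0.37,0,0,0,1],[0.377,-0.051,0.492,0,0,0,1],[0.377,-0.051,0.492,0,0,0,1]])

```text
time: 2.15
position: [0.692, -0.1186, 0.1947]
tool_rot: [-3.139, 0.008, 0.002]
wrist_force: [-1.5, 0.7, -0.3]
gripper_width: 0.999
finger_force: 0.0
```

>>> jog_arm(series=[[0,0,0.07,0,0,0,1],[0,0,0.14,0,0,0,1],[0,0,0.21,0,0,0,1],[0,0,0.21,0,0,0,1]])

```text
time: 2.55
position: [0.6904, -0.1205, 0.146]
tool_rot: [-3.141, 0.005, -0.0]
wrist_force: [-0.6, -0.5, -0.4]
gripper_width: 0.999
finger_force: 0.0
```

>>> jog_arm(series=[[0,0,0,0,0,0,0.1],[0,0,0,0,0,0,0.1],[0,0,0,0,0,0,0.1],[0,0,0,0,0,0,0.1],[0,0,0,0,0,0,0.1]], force=45)

```text
time: 3.05
position: [0.6939, -0.12, 0.1496]
tool_rot: [-3.141, -0.002, 0.0]
wrist_force: [-0.6, 1.1, 4.4]
gripper_width: 0.412
finger_force: 43.5
```

>>> jog_arm(series=[[0,0,0,0,0,0,0.1],[0,0,0,0,0,0,0.1]])

```text
time: 3.25
position: [0.6939, -0.12, 0.1495]
tool_rot: [-3.141, -0.002, 0.0]
wrist_force: [-0.2, 0.6, 5.6]
gripper_width: 0.411
finger_force: 43.6
```

>>> jog_arm(series=[[0,0,-0.04,0,0,0,0.1],[0,0,-0.12,0,0,0,0.1],[0,0,-0.22,0,0,0,0.1],[0,0,-0.34,0,0,0,0.1],[0,0,-0.4,0,0,0,0.1]])

```text
time: 3.75
position: [0.6935, -0.1208, 0.2504]
tool_rot: [3.141, -0.003, -0.0]
wrist_force: [0.8, 0.5, -2.1]
gripper_width: 0.405
finger_force: 43.0
```

>>> jog_arm(series=[[-0.06,-0.1,0,0,0,0,0.1],[-0.15,-0.24,0,0,0,0,0.1],[-0.25,-0.4,0,0,0,0,0.1],[-0.35,-0.56,0,0,0,0,0.1],[-0.424,-0.68,0,0,0,0,0.1]])

```text
time: 4.25
position: [0.5841, 0.0525, 0.2474]
tool_rot: [-3.141, 0.003, 0.002]
wrist_force: [-0.2, -0.4, -2.2]
gripper_width: 0.41
finger_force: 43.0
```

```bash
python3 - <<'E'
from h import *;from bench import robot
p,d,c,T,C,o=wrist(robot,"w2")
print(np.round(o["position"],4),np.round(o["tool_rot"],4),o["wrist_force"])
E
```

```text
[0.5841 0.0525 0.2474] [-3.1407e+00  2.9000e-03  2.2000e-03] [-0.16877099 -0.36488158 -2.22316864]
```

View pics/w2.png

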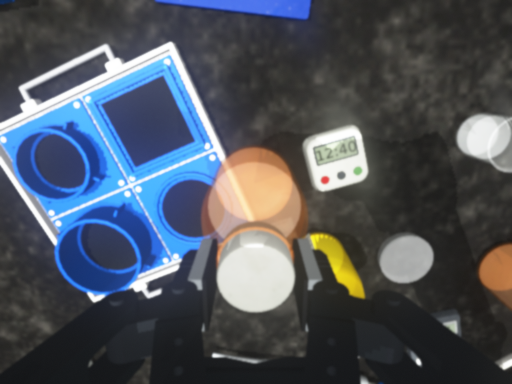

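The bottle is held upright. The tall cup's rim is centred near (98,248) and the low cup's near (58,162). I'll fit both rims from depth.

```bash
python3 - <<'E'
from h import *;from bench import robot
from scipy.optimize import least_squares
c=robot.camera_params("wrist");W=np.load("w2.npz");C=cloud(c,W['d'],W['T']);ct=robot.camera_params("top");Ct=cloud(ct,np.load("top0.npz")['d'])
for src,CC in(("w",C),("t",Ct)):
  for n,x,y,z,r in(("tall",.482,.219,.048,.044),("low",.58,.26,.032,.0375)):
    m=(abs(CC[...,2]-z)<.004)&(abs(np.hypot(CC[...,0]-x,CC[...,1]-y)-r)<.015);q=CC[m]
    s=least_squares(lambda p:np.hypot(q[:,0]-p[0],q[:,1]-p[1])-p[2],[x,y,r],loss="soft_l1",f_scale=.002).x
    print(src,n,len(q),np.median(q[:,2]).round(4),s.round(4))
# recess floors seen: dark/blue pixels -> plane points, wrist
for n,u,v in(("sqcorners",104,104),("",168,76),("",194,142),("",131,166)): print(n,plane(c,u,v,.008,W['T'])[:2].round(4))
E
```

```text
w tall 1117 0.0474 [0.4832 0.2203 0.0436]
w low 1114 0.0313 [0.5801 0.2618 0.0372]
t tall 174 0.048 [0.4849 0.2199 0.0439]
t low 134 0.032 [0.582  0.2618 0.0373]
sqcorners [0.6409 0.2097]
 [0.6686 0.141 ]
 [0.6014 0.1182]
 [0.5748 0.1889]
```

>>> jog_arm(series=[[-0.06,-0.1,0,0,0,0,0.1],[-0.15,-0.24,0,0,0,0,0.1],[-0.25,-0.4,0,0,0,0,0.1],[-0.35,-0.56,0,0,0,0,0.1],[-0.418,-0.68,0,0,0,0,0.1]])

```text
time: 4.8
position: [0.4799, 0.2218, 0.2477]
tool_rot: [-3.141, 0.002, 0.002]
wrist_force: [0.3, 0.3, -2.5]
gripper_width: 0.41
finger_force: 43.0
```

>>> jog_arm(series=[[0,0,0.02,0,0,0,0.1],[0,0,0.06,0,0,0,0.1],[0,0,0.1,0,0,0,0.1],[0,0,0.12,0,0,0,0.1],[0,0,0.12,0,0,0,0.1]])

```text
time: 5.3
position: [0.4824, 0.2178, 0.2166]
tool_rot: [3.14, 0.002, -0.003]
wrist_force: [-0.8, -0.1, -3.1]
gripper_width: 0.405
finger_force: 43.1
```

>>> jog_arm(series=[[0,-0.006,0.04,0,0,0,0.1],[0,-0.006,0.09,0,0,0,0.1],[0,-0.006,0.15,0,0,0,0.1],[0,-0.006,0.2,0,0,0,0.1],[0,-0.006,0.2,0,0,0,0.1]])

```text
time: 5.8
position: [0.4811, 0.2204, 0.166]
tool_rot: [3.14, 0.004, -0.0]
wrist_force: [-0.1, -0.4, -2.7]
gripper_width: 0.403
finger_force: 43.2
```

>>> jog_arm(series=[[0,0,0.008,0,0,0,0.1],[0,0,0.016,0,0,0,0.1],[0,0,0.024,0,0,0,0.1],[0,0,0.024,0,0,0,0.1]])

```text
time: 6.2
position: [0.4825, 0.2212, 0.1622]
tool_rot: [-3.141, -0.0, -0.0]
wrist_force: [0.2, 0.3, -3.5]
gripper_width: 0.407
finger_force: 43.2
```

>>> jog_arm(series=[[0,0,0.006,0,0,0,0.1],[0,0,0.012,0,0,0,0.1],[0,0,0.012,0,0,0,0.1],[0,0,0.012,0,0,0,0.1]])

```text
time: 6.6
position: [0.4824, 0.2212, 0.1591]
tool_rot: [3.142, 0.0, -0.0]
wrist_force: [-0.3, 0.4, -2.4]
gripper_width: 0.408
finger_force: 43.2
```

>>> jog_arm(series=[[0,0,0.004,0,0,0,0.1],[0,0,0.008,0,0,0,0.1],[0,0,0.008,0,0,0,0.1],[0,0,0.008,0,0,0,0.1]])

```text
time: 7.0
position: [0.4827, 0.2215, 0.1576]
tool_rot: [-3.141, -0.001, -0.0]
wrist_force: [-0.3, -0.6, 5.6]
gripper_width: 0.406
finger_force: 44.8
```

>>> jog_arm(series=[[0,0,0,0,0,0,0.6],[0,0,0,0,0,0,0.8],[0,0,0,0,0,0,0.8],[0,0,0,0,0,0,0.8],[0,0,-0.04,0,0,0,0.8]])

```text
time: 7.5
position: [0.4816, 0.2206, 0.1663]
tool_rot: [3.14, 0.003, -0.0]
wrist_force: [-0.7, -0.1, 0.8]
gripper_width: 0.797
finger_force: 0.0
```

>>> jog_arm(series=[[0,0,-0.1,0,0,0,0.8],[0,0,-0.25,0,0,-0.1,1],[0,0,-0.4,0,0,-0.35,1],[0,0,-0.55,0,0,-0.6,1],[0,0,-0.55,0,0,-0.81,1]])

```text
time: 8.0
position: [0.4854, 0.2229, 0.3108]
tool_rot: [-3.141, -0.012, 0.409]
wrist_force: [1.2, 0.2, 0.4]
gripper_width: 0.998
finger_force: 0.0
```

```bash
python3 - <<'E'
from h import *;from bench import robot
p,d,c,T,C,o=wrist(robot,"w3")
print(o["time"],np.round(o["position"],4),np.round(o["tool_rot"],4))
print(blob(C,.483,.221,.157,.03))
E
```

```text
8.0 [0.4854 0.2229 0.3108] [-3.141  -0.0119  0.4093]
(1136, 0.1567, [array([0.4819, 0.2224]), np.float64(0.0167)], [array([482.1, 222.6]), array([32.5, 32. ]), np.float64(21.2)])
```

View pics/w3.png

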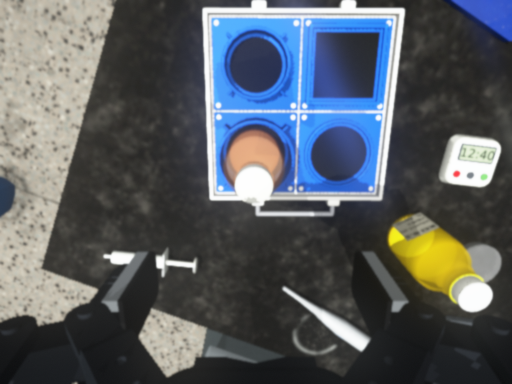

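The white-cap bottle stands upright in the tall cup around (255,165), with its cap top 0.157 m high, so it's seated on the floor. The sample bottle is next.

>>> jog_arm(series=[[-0.02,0.12,0,0,0,0,1],[-0.05,0.28,0,0,0,0,1],[-0.08,0.45,0,0,0,0,1],[-0.11,0.62,0,0,0,0,1],[-0.14,0.75,0,0,0,0,1]])

```text
time: 8.55
position: [0.524, 0.0319, 0.3044]
tool_rot: [3.141, 0.001, 0.401]
wrist_force: [-0.4, 0.3, -0.5]
gripper_width: 0.999
finger_force: 0.0
```

>>> jog_arm(series=[[-0.03,0.18,0,0,0,0,1],[-0.06,0.34,0,0,0,0,1],[-0.09,0.5,0,0,0,0,1],[-0.12,0.66,0,0,0,0,1],[-0.14,0.75,0,0,0,0,1]])

```text
time: 9.05
position: [0.5654, -0.1555, 0.3042]
tool_rot: [3.14, 0.002, 0.398]
wrist_force: [0.4, -0.1, 0.3]
gripper_width: 1.001
finger_force: 0.0
```

>>> jog_arm(series=[[-0.03,0.15,0.05,0,0,0,1],[-0.06,0.3,0.1,0,0,0,1],[-0.09,0.45,0.15,0,0,0,1],[-0.12,0.6,0.2,0,0,0,1],[-0.12,0.6,0.2,0,0,0,1]])

```text
time: 9.55
position: [0.5948, -0.3081, 0.252]
tool_rot: [3.14, 0.005, 0.394]
wrist_force: [-0.4, -0.7, 0.2]
gripper_width: 1.003
finger_force: 0.0
```

```bash
cat > m.py <<'E'
from h import *;from bench import robot
def go(target,yaw=None,n=""):
    o=robot.observe();R=Ro.from_euler("xyz",o["tool_rot"]).as_matrix();d=R.T@(np.array(target)-o["position"])
    print(n,"t",round(o["time"],2),"pos",np.round(o["position"],4),"rot",np.round(o["tool_rot"],3),"units",np.round(d/.25,3), "turn",None if yaw is None else round(-(yaw-o["tool_rot"][2])/.5,3))
E
python3 - <<'E'
from m import *
p,d,c,T,C,o=wrist(robot,"w4",False)
b=blob(C,.599,-.305,.112,.03);print(b);x,y=b[2][0];go([x,y,.112])
E
```

```text
(995, 0.1115, [array([ 0.5993, -0.3057]), np.float64(0.0146)], [array([ 599.5, -305.6]), array([28.6, 28.6]), np.float64(86.1)])
 t 9.6 pos [ 0.5954 -0.3045  0.2527] rot [-3.141  0.004  0.397] units [0.014 0.011 0.563] turn None
```

>>> jog_arm(series=[[0.014,0.011,0.12,0,0,0,1],[0.014,0.011,0.25,0,0,0,1],[0.014,0.011,0.4,0,0,0,1],[0.014,0.011,0.5,0,0,0,1],[0.014,0.011,0.548,0,0,0,1]])

```text
time: 10.1
position: [0.6001, -0.2993, 0.1151]
tool_rot: [-3.137, 0.003, 0.406]
wrist_force: [-0.6, 0.9, 0.1]
gripper_width: 1.002
finger_force: 0.0
```

>>> jog_arm(series=[[0,0,0,0,0,0,1],[0,0,0,0,0,0,0.6],[0,0,0,0,0,0,0.1],[0,0,0,0,0,0,0.1],[0,0,0,0,0,0,0.1]], force=40)

```text
time: 10.6
position: [0.6023, -0.3024, 0.1188]
tool_rot: [3.14, -0.001, 0.405]
wrist_force: [-0.5, -1.0, 14.1]
gripper_width: 0.333
finger_force: 21.2
```

>>> jog_arm(series=[[0,0,0,0,0,0,0.1],[0,0,0,0,0,0,0.1],[0,0,0,0,0,0,0.1]])

```text
time: 10.9
position: [0.6027, -0.3028, 0.1191]
tool_rot: [3.139, -0.002, 0.404]
wrist_force: [0.3, -0.1, 6.0]
gripper_width: 0.318
finger_force: 49.3
```

>>> jog_arm(series=[[0,0,-0.03,0,0,0,0.1],[0,0,-0.1,0,0,0,0.1],[0,0,-0.22,0,0,0,0.1],[0,0,-0.36,0,0,0,0.1],[0,0,-0.46,0,0,0,0.1]])

```text
time: 11.4
position: [0.6016, -0.3017, 0.2343]
tool_rot: [3.141, -0.0, 0.405]
wrist_force: [0.9, 0.3, -0.9]
gripper_width: 0.318
finger_force: 49.1
```

```bash
python3 - <<'E'
from m import *
p,d,c,T,C,o=wrist(robot,"w5")
go([.580,.262,.235],.405)
E
```

```text
t 11.45 pos [ 0.6037 -0.3028  0.2387] rot [ 3.136 -0.005  0.405] units [ 0.802 -2.114  0.008] turn -0.001
```

View pics/w5.png

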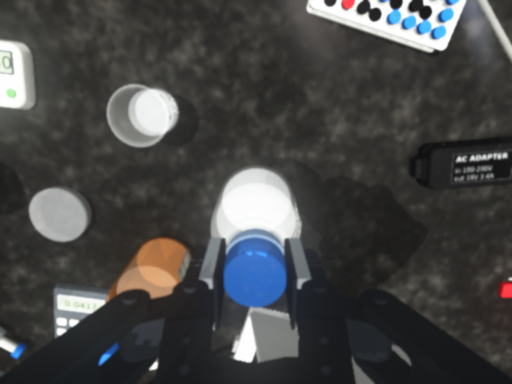

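The clear bottle is held by its cap and looks upright; the beaker at (143,115) and the blue-cap bottle haven't moved. I'll carry it to the low cup.

>>> jog_arm(series=[[0.03,-0.08,0,0,0,0,0.1],[0.08,-0.22,0,0,0,0,0.1],[0.14,-0.38,0,0,0,0,0.1],[0.2,-0.54,0,0,0,0,0.1],[0.267,-0.705,0,0,0,0,0.1]])

```text
time: 11.95
position: [0.5914, -0.1109, 0.231]
tool_rot: [-3.139, 0.003, 0.405]
wrist_force: [0.3, -1.0, -0.8]
gripper_width: 0.319
finger_force: 49.1
```

>>> jog_arm(series=[[0.06,-0.16,0,0,0,0,0.1],[0.12,-0.31,0,0,0,0,0.1],[0.17,-0.45,0,0,0,0,0.1],[0.22,-0.58,0,0,0,0,0.1],[0.267,-0.705,0,0,0,0,0.1]])

```text
time: 12.45
position: [0.5831, 0.0775, 0.2311]
tool_rot: [-3.14, 0.003, 0.407]
wrist_force: [0.5, 0.3, -1.0]
gripper_width: 0.323
finger_force: 49.1
```

>>> jog_arm(series=[[0.06,-0.16,0,0,0,0,0.1],[0.13,-0.34,0,0,0,0,0.1],[0.2,-0.52,0,0,0,0,0.1],[0.24,-0.64,0,0,0,0,0.1],[0.267,-0.705,0,0,0,0,0.1]])

```text
time: 12.95
position: [0.574, 0.2679, 0.2311]
tool_rot: [-3.139, 0.003, 0.411]
wrist_force: [-0.1, 0.4, -2.0]
gripper_width: 0.316
finger_force: 49.1
```

>>> jog_arm(series=[[0,0,0,0,0,0,0.1],[0,0,0,0,0,0,0.1]])

```text
time: 13.15
position: [0.577, 0.2608, 0.2317]
tool_rot: [3.14, 0.003, 0.404]
wrist_force: [-0.0, -0.3, -2.1]
gripper_width: 0.317
finger_force: 49.1
```

```bash
python3 - <<'E'
from m import *
from scipy.optimize import least_squares
p,d,c,T,C,o=wrist(robot,"w6",False)
print("cap",blob(C,*o["position"][:2],o["position"][2]-.007,.03,.006))
m=(abs(C[...,2]-.032)<.004)&(abs(np.hypot(C[...,0]-.58,C[...,1]-.262)-.0375)<.012);q=C[m]
print(len(q),least_squares(lambda p:np.hypot(q[:,0]-p[0],q[:,1]-p[1])-p[2],[.58,.262,.0375],loss="soft_l1",f_scale=.002).x)
go([.580,.262,.155],.405)
E
```

```text
cap (4171, 0.2244, [array([0.5834, 0.2635]), np.float64(0.0275)], [array([574.3, 259.6]), array([30.7, 54.8]), np.float64(23.2)])
705 [0.58000855 0.26293406 0.03712107]
 t 13.2 pos [0.5775 0.2596 0.2319] rot [3.139e+00 2.000e-03 4.020e-01] units [ 0.014 -0.005  0.308] turn -0.007
```

>>> jog_arm(series=[[0.014,-0.008,0.06,0,0,0,0.1],[0.014,-0.008,0.14,0,0,0,0.1],[0.014,-0.008,0.22,0,0,0,0.1],[0.014,-0.008,0.27,0,0,0,0.1],[0.014,-0.008,0.27,0,0,0,0.1]])

```text
time: 13.7
position: [0.5787, 0.2639, 0.1624]
tool_rot: [3.141, 0.005, 0.403]
wrist_force: [-1.3, -0.5, -1.7]
gripper_width: 0.322
finger_force: 49.1
```

>>> jog_arm(series=[[0,0,0.03,0,0,0,0.1],[0,0,0.06,0,0,0,0.1],[0,0,0.09,0,0,0,0.1],[0,0,0.1,0,0,0,0.1],[0,0,0.1,0,0,0,0.1]])

```text
time: 14.2
position: [0.5795, 0.2661, 0.1396]
tool_rot: [3.142, 0.001, 0.405]
wrist_force: [0.0, 0.7, -0.9]
gripper_width: 0.318
finger_force: 49.2
```

>>> jog_arm(series=[[-0.004,0.009,0.01,0,0,0,0.1],[-0.004,0.009,0.02,0,0,0,0.1],[-0.004,0.009,0.028,0,0,0,0.1],[-0.004,0.009,0.034,0,0,0,0.1],[-0.004,0.009,0.034,0,0,0,0.1]])

```text
time: 14.7
position: [0.5797, 0.2637, 0.1313]
tool_rot: [-3.142, 0.0, 0.405]
wrist_force: [-0.6, 0.3, -0.9]
gripper_width: 0.319
finger_force: 49.2
```

>>> jog_arm(series=[[0,0,0.006,0,0,0,0.1],[0,0,0.01,0,0,0,0.1],[0,0,0.01,0,0,0,0.1]])

```text
time: 15.0
position: [0.5797, 0.2637, 0.1289]
tool_rot: [3.142, 0.0, 0.405]
wrist_force: [-0.5, -0.4, -2.0]
gripper_width: 0.319
finger_force: 49.2
```

>>> jog_arm(series=[[0,0,0.006,0,0,0,0.1],[0,0,0.008,0,0,0,0.1],[0,0,0.008,0,0,0,0.1]])

```text
time: 15.3
position: [0.5799, 0.2637, 0.1271]
tool_rot: [-3.142, -0.0, 0.405]
wrist_force: [-0.2, 0.2, -0.0]
gripper_width: 0.316
finger_force: 49.3
```

>>> jog_arm(series=[[0,0,0.003,0,0,0,0.1],[0,0,0.005,0,0,0,0.1],[0,0,0.005,0,0,0,0.1]])

```text
time: 15.6
position: [0.5805, 0.2639, 0.127]
tool_rot: [3.142, -0.002, 0.405]
wrist_force: [-1.8, -0.8, 5.5]
gripper_width: 0.318
finger_force: 50.2
```

>>> jog_arm(series=[[0,0,0,0,0,0,0.5],[0,0,0,0,0,0,0.75],[0,0,0,0,0,0,0.75],[0,0,0,0,0,0,0.75],[0,0,-0.04,0,0,0,0.75]])

```text
time: 16.1
position: [0.5786, 0.2631, 0.1347]
tool_rot: [3.141, 0.003, 0.405]
wrist_force: [-0.5, -0.4, 0.6]
gripper_width: 0.753
finger_force: 0.0
```

>>> jog_arm(series=[[0,0,-0.1,0,0,0,0.75],[0,0,-0.25,0,0,0.25,1],[0,0,-0.4,0,0,0.5,1],[0,0,-0.55,0,0,0.75,1],[0,0,-0.6,0,0,1,1]])

```text
time: 16.6
position: [0.5819, 0.2647, 0.2913]
tool_rot: [-3.137, -0.007, -0.1]
wrist_force: [0.3, -0.1, -0.1]
gripper_width: 1.0
finger_force: 0.0
```

>>> jog_arm(series=[[0,0,0,0,0,0.3,1],[0,0,0,0,0,0.6,1],[0,0,0,0,0,0.9,1],[0,0,0,0,0,1,1],[0,0,0,0,0,1,1]])

```text
time: 17.1
position: [0.5796, 0.2639, 0.2864]
tool_rot: [-3.141, -0.0, -0.595]
wrist_force: [0.6, -0.4, 0.3]
gripper_width: 1.003
finger_force: 0.0
```

```bash
python3 - <<'E'
from m import *
p,d,c,T,C,o=wrist(robot,"w7")
print(o["q"].round(2),"low cap",blob(C,.58,.264,.12,.03),"tall",blob(C,.483,.221,.157,.03))
go([.464,-.128,.28],-.61)
E
```

```text
[-0.63  0.45  0.18  1.79 -0.1   0.91 -2.57] low cap (824, 0.1196, [array([0.5771, 0.261 ]), np.float64(0.0146)], [array([577.3, 260.9]), array([27.7, 28.6]), np.float64(56.1)]) tall (762, 0.1566, [array([0.4826, 0.2224]), np.float64(0.0168)], [array([485.3, 222.1]), array([32.9, 27. ]), np.float64(78.3)])
 t 17.15 pos [0.5796 0.2639 0.2863] rot [-3.141 -0.    -0.594] units [0.493 1.558 0.025] turn 0.033
```

View pics/w7.png

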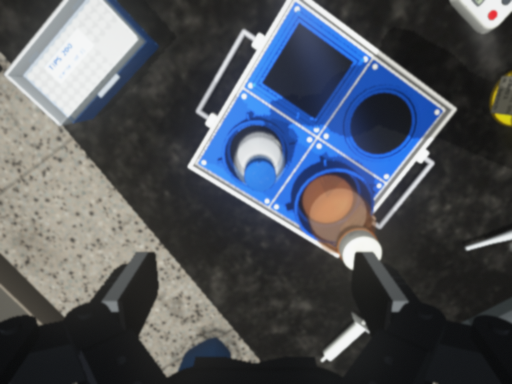

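Both bottles now stand in their cups, with cap tops 0.120 and 0.157 m high, so both are seated. The round recess is at (382,122) and the square recess at (310,68), both empty. The petri dish is next.

>>> jog_arm(series=[[0.03,0.1,0,0,0,0,1],[0.08,0.27,0,0,0,0,1],[0.14,0.45,0,0,0,0,1],[0.19,0.62,0,0,0,0.03,1],[0.247,0.78,0,0,0,0.03,1]])

```text
time: 17.65
position: [0.5206, 0.0658, 0.2862]
tool_rot: [-3.141, -0.0, -0.609]
wrist_force: [1.0, 0.3, -0.1]
gripper_width: 0.996
finger_force: 0.0
```

>>> jog_arm(series=[[0.06,0.18,0,0,0,0,1],[0.12,0.36,0,0,0,0,1],[0.17,0.53,0,0,0,0,1],[0.22,0.68,0,0,0,0,1],[0.247,0.78,0,0,0,0,1]])

```text
time: 18.15
position: [0.4592, -0.1308, 0.2864]
tool_rot: [3.141, -0.001, -0.613]
wrist_force: [0.7, 0.3, 0.2]
gripper_width: 0.997
finger_force: 0.0
```

>>> jog_arm(series=[[0,0,0,0,0,0,1],[0,0,0,0,0,0,1]])

```text
time: 18.35
position: [0.4605, -0.1278, 0.2862]
tool_rot: [-3.141, -0.0, -0.611]
wrist_force: [-0.4, 0.9, -1.0]
gripper_width: 1.0
finger_force: 0.0
```

```bash
python3 - <<'E'
from m import *
p,d,c,T,C,o=wrist(robot,"w8")
b=blob(C,.464,-.128,.0155,.045,.005);print(b)
go([*b[2][0],.03],-.61)
E
```

```text
(2146, 0.0149, [array([ 0.4626, -0.1269]), np.float64(0.0314)], [array([ 463.1, -127.1]), array([60.6, 61.3]), np.float64(56.1)])
 t 18.4 pos [ 0.4609 -0.1269  0.286 ] rot [-3.141 -0.    -0.609] units [ 0.005 -0.003  1.024] turn 0.002
```

View pics/w8.png

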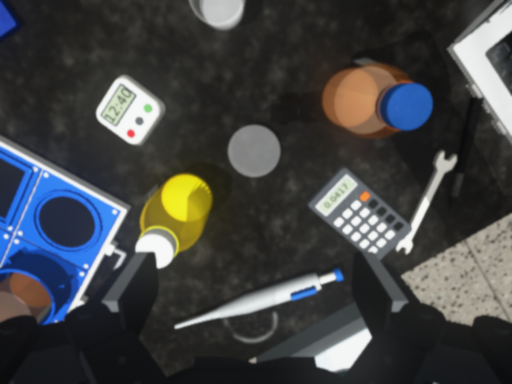

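The petri dish is at (254,150), clear of the yellow bottle at (175,215). I'll measure the open fingertips' overhang from the wrist depth.

```bash
python3 - <<'E'
from m import *
print(robot.finger_overhang)
c=robot.camera_params("wrist");
for f in("w8","w7"):
    W=np.load(f+".npz");C=cloud(c,W['d'],c["mount"])
    m=(W['d']>0)&(C[...,2]<.08)&(np.abs(C[...,1])<.075);q=C[m];print(f,len(q),"max tool z",np.percentile(q[:,2],[50,90,99,99.8]).round(4))
    t=q[q[:,2]>np.percentile(q[:,2],97)];print(t.min(0).round(4),t.max(0).round(4))
W=np.load("w5.npz");C=cloud(c,W['d'],c["mount"])
m=(W['d']>0)&(np.abs(C[...,1])<.05)&(np.abs(C[...,1])>.0155)&(C[...,2]<.06)&(np.abs(C[...,0])<.02);print("closed",np.percentile(C[m][:,2],[90,99,99.8]).round(4))
E
```

```text
0.022
w8 30637 max tool z [-0.045  -0.0132  0.0046  0.0078]
[-0.0111 -0.0561 -0.0003] [0.012  0.0551 0.0102]
w7 30652 max tool z [-0.045  -0.0131  0.0046  0.008 ]
[-0.0113 -0.0562 -0.0003] [0.012  0.0543 0.01  ]
closed [-0.0089  0.053   0.0585]
```

>>> jog_arm(series=[[0.005,-0.002,0.18,0,0,0,0.88],[0.006,-0.002,0.36,0,0,0,0.88],[0.006,-0.002,0.54,0,0,0,0.88],[0.006,-0.002,0.72,0,0,0,0.88],[0.006,-0.002,0.9,0,0,0,0.88]])

```text
time: 18.9
position: [0.4635, -0.1259, 0.0592]
tool_rot: [-3.14, -0.001, -0.606]
wrist_force: [0.3, 0.6, 0.8]
gripper_width: 0.88
finger_force: 0.0
```

>>> jog_arm(series=[[0,0,0,0,0,0,0.88],[0,0,0,0,0,0,0.88]])

```text
time: 19.1
position: [0.4622, -0.1269, 0.0606]
tool_rot: [-3.142, 0.002, -0.608]
wrist_force: [0.1, 0.5, 0.5]
gripper_width: 0.882
finger_force: 0.0
```

```bash
python3 - <<'E'
from m import *
p,d,c,T,C,o=wrist(robot,"w9",False)
b=blob(C,.464,-.128,.0155,.045,.005);print(b,o["gripper_width"])
C2=cloud(c,d,c["mount"]);m=(d>0)&(C2[...,2]<.03)&(np.abs(C2[...,1])<.075)&(C[...,2]>.022);q=C2[m]
t=q[q[:,2]>np.percentile(q[:,2],97)];print("tips",np.percentile(q[:,2],[99,99.8]),t.min(0).round(4),t.max(0).round(4))
go([.463,-.127,.03],-.61)
E
```

```text
(9483, 0.0149, [array([ 0.4628, -0.1272]), np.float64(0.0317)], [array([ 463.2, -127.6]), array([61.9, 61.8]), np.float64(53.6)]) 0.8822543966587523
tips [0.00818792 0.01218736] [-0.0596 -0.0545  0.0023] [0.012  0.0503 0.0299]
 t 19.15 pos [ 0.4632 -0.1274  0.062 ] rot [-3.14e+00 -1.00e-03 -6.09e-01] units [-0.002 -0.001  0.128] turn 0.003
```

>>> jog_arm(series=[[0,0,0.05,0,0,0,0.88],[0,0,0.11,0,0,0,0.88],[0,0,0.15,0,0,0,0.88],[0,0,0.16,0,0,0,0.88],[0,0,0.16,0,0,0,0.88]])

```text
time: 19.65
position: [0.4623, -0.1281, 0.0212]
tool_rot: [-3.141, -0.001, -0.61]
wrist_force: [0.5, -0.3, 0.8]
gripper_width: 0.878
finger_force: 0.0
```

>>> jog_arm(series=[[0,0,0,0,0,0,0.8],[0,0,0,0,0,0,0.6],[0,0,0,0,0,0,0.6],[0,0,0,0,0,0,0.6],[0,0,0,0,0,0,0.6]], force=25)

```text
time: 20.15
position: [0.4624, -0.1282, 0.0216]
tool_rot: [-3.141, -0.001, -0.61]
wrist_force: [-0.3, -0.3, 6.4]
gripper_width: 0.712
finger_force: 26.2
```

>>> jog_arm(series=[[0,0,0,0,0,0,0.6],[0,0,-0.03,0,0,0,0.6],[0,0,-0.08,0,0,0,0.6],[0,0,-0.14,0,0,0,0.6],[0,0,-0.2,0,0,0,0.6]])

```text
time: 20.65
position: [0.4619, -0.128, 0.0721]
tool_rot: [-3.141, -0.0, -0.61]
wrist_force: [0.5, 0.4, -0.6]
gripper_width: 0.714
finger_force: 27.5
```

```bash
python3 - <<'E'
from m import *
p,d,c,T,C,o=wrist(robot,"w10")
go([.525,.1226,.15],-.61);
C2=cloud(c,d,c["mount"])
m=(np.hypot(C2[...,0],C2[...,1])<.025)&(C2[...,2]<.04)&(C2[...,2]>-.03);print("top of dish in tool z",np.percentile(C2[m][:,2],[5,25,50,75,95]).round(4))
A=np.c_[C2[m][:,:2],np.ones(m.sum())];print(np.linalg.lstsq(A,C2[m][:,2],rcond=None)[0].round(4))
q=C2[(d>0)&(C2[...,2]<.03)&(np.abs(C2[...,1])>.031)&(np.abs(C2[...,1])<.06)&(np.abs(C2[...,0])<.013)];print("tips",np.percentile(q[:,2],[99,99.8]).round(4))
E
```

```text
t 20.7 pos [ 0.4629 -0.1283  0.0739] rot [-3.14e+00 -3.00e-03 -6.10e-01] units [-0.371 -0.965 -0.304] turn -0.001
top of dish in tool z [0.0059 0.0064 0.0068 0.0071 0.0077]
[0.0021 0.0001 0.0068]
tips [0.0089 0.0127]
```

View pics/w10.png

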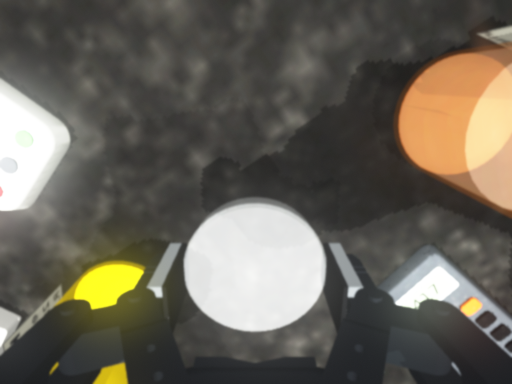

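The dish is held level between the pads at (255,265). I'll lift it clear of the yellow bottle and carry it over.

>>> jog_arm(series=[[0,0,-0.08,0,0,0,0.6],[0,0,-0.2,0,0,0,0.6],[0,0,-0.36,0,0,0,0.6],[0,0,-0.52,0,0,0,0.6],[0,0,-0.6,0,0,0,0.6]])

```text
time: 21.2
position: [0.4629, -0.1284, 0.2242]
tool_rot: [-3.139, -0.004, -0.611]
wrist_force: [0.1, -0.6, -0.8]
gripper_width: 0.717
finger_force: 27.5
```

>>> jog_arm(series=[[-0.05,-0.13,0,0,0,0,0.6],[-0.12,-0.31,0,0,0,0,0.6],[-0.19,-0.49,0,0,0,0,0.6],[-0.26,-0.67,0,0,0,0,0.6],[-0.32,-0.83,0,0,0,0,0.6]])

```text
time: 21.7
position: [0.5152, 0.0905, 0.2213]
tool_rot: [-3.141, 0.0, -0.609]
wrist_force: [1.2, -0.4, -0.3]
gripper_width: 0.717
finger_force: 27.6
```

>>> jog_arm(series=[[-0.03,-0.08,0.03,0,0,0,0.6],[-0.051,-0.135,0.12,0,0,0,0.6],[-0.051,-0.135,0.24,0,0,0,0.6],[-0.051,-0.135,0.36,0,0,0,0.6],[-0.051,-0.135,0.44,0,0,0,0.6]])

```text
time: 22.2
position: [0.5231, 0.123, 0.1094]
tool_rot: [3.14, 0.001, -0.609]
wrist_force: [-0.8, 0.3, -0.6]
gripper_width: 0.711
finger_force: 27.6
```

>>> jog_arm(series=[[0,0,0,0,0,0,0.6],[0,0,0,0,0,0,0.6]])

```text
time: 22.4
position: [0.5241, 0.1227, 0.1111]
tool_rot: [3.141, 0.0, -0.61]
wrist_force: [-0.8, -0.1, 0.3]
gripper_width: 0.711
finger_force: 27.6
```

```bash
python3 - <<'E'
from m import *
p,d,c,T,C,o=wrist(robot,"w11")
go([.5250,.1228,.03],-.61)
E
```

```text
t 22.45 pos [0.5248 0.1228 0.1118] rot [-3.141e+00 -1.000e-03 -6.100e-01] units [ 0.001 -0.     0.327] turn -0.001
```

View pics/w11.png

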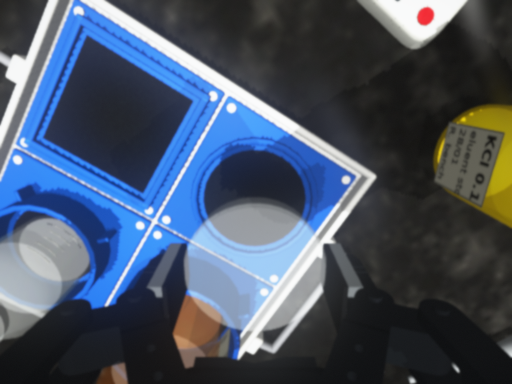

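The dish hangs over the round recess, whose floor is centred near (255,197), with room all round. I'll lower it.

>>> jog_arm(series=[[0.001,0,0.06,0,0,0,0.6],[0.001,0,0.14,0,0,0,0.6],[0.001,0,0.22,0,0,0,0.6],[0.001,0,0.29,0,0,0,0.6],[0.001,0,0.3,0,0,0,0.6]])

```text
time: 22.95
position: [0.5245, 0.1227, 0.0358]
tool_rot: [3.141, 0.0, -0.61]
wrist_force: [0.2, -0.2, -0.1]
gripper_width: 0.714
finger_force: 27.6
```

>>> jog_arm(series=[[0,0,0.006,0,0,0,0.6],[0,0,0.014,0,0,0,0.6],[0,0,0.014,0,0,0,0.6]])

```text
time: 23.25
position: [0.5251, 0.1228, 0.0332]
tool_rot: [-3.14, -0.001, -0.61]
wrist_force: [-0.1, 0.1, 0.3]
gripper_width: 0.716
finger_force: 27.6
```

>>> jog_arm(series=[[0,0,0.006,0,0,0,0.6],[0,0,0.01,0,0,0,0.6],[0,0,0.01,0,0,0,0.6]])

```text
time: 23.55
position: [0.5244, 0.1227, 0.0299]
tool_rot: [-3.142, -0.0, -0.61]
wrist_force: [-0.3, -0.0, 0.1]
gripper_width: 0.715
finger_force: 27.6
```

>>> jog_arm(series=[[0,0,0.004,0,0,0,0.6],[0,0,0.004,0,0,0,0.6]])

```text
time: 23.75
position: [0.5245, 0.1227, 0.0296]
tool_rot: [-3.141, 0.0, -0.61]
wrist_force: [-1.7, -0.0, 8.2]
gripper_width: 0.717
finger_force: 28.3
```

>>> jog_arm(series=[[0,0,0,0,0,0,0.8],[0,0,0,0,0,0,0.9],[0,0,0,0,0,0,0.9],[0,0,-0.06,0,0,0,0.9],[0,0,-0.18,0,0,0,0.9]])

```text
time: 24.25
position: [0.523, 0.1223, 0.0732]
tool_rot: [3.138, 0.003, -0.61]
wrist_force: [0.5, 0.4, 0.2]
gripper_width: 0.897
finger_force: 0.0
```

>>> jog_arm(series=[[0,0,-0.15,0,0,0,1],[0,0,-0.3,0,0,-0.2,1],[0,0,-0.45,0,0,-0.4,1],[0,0,-0.6,0,0,-0.6,1],[0,0,-0.7,0,0,-0.8,1]])

```text
time: 24.75
position: [0.525, 0.1225, 0.2525]
tool_rot: [-3.14, -0.004, -0.206]
wrist_force: [0.1, 0.1, -0.6]
gripper_width: 1.002
finger_force: 0.0
```

```bash
python3 - <<'E'
from m import *
p,d,c,T,C,o=wrist(robot,"w12",False)
print("petri",blob(C,.525,.1228,.023,.04,.005))
m=(abs(C[...,2]-.018)<.012)&(np.hypot(C[...,0]-.525,C[...,1]-.1228)<.028);q=C[m];print(np.linalg.lstsq(np.c_[q[:,:2]-[.525,.1228],np.ones(len(q))],q[:,2],rcond=None)[0].round(4))
print("timer",blob(C,.583,-.036,.0175,.055,.005))
go([.583,-.036,.2],.29)
E
```

```text
petri (2610, 0.0229, [array([0.5243, 0.1232]), np.float64(0.0314)], [array([524.4, 123.6]), array([61.1, 61.6]), np.float64(79.1)])
[ 0.0007 -0.0004  0.0229]
timer (3582, 0.017, [array([ 0.5828, -0.0352]), np.float64(0.0372)], [array([582.7, -35.2]), array([60.1, 60. ]), np.float64(16.2)])
 t 24.8 pos [0.527  0.123  0.2557] rot [-3.137 -0.009 -0.204] units [0.346 0.579 0.223] turn -0.988
```

The petri dish lies level with its top at 0.023 m, so it's on the recess floor. The timer is next, lying at a yaw of about 0.283 rad.

>>> jog_arm(series=[[0.07,0.11,0.02,0,0,-0.25,1],[0.15,0.25,0.05,0,0,-0.5,1],[0.23,0.39,0.08,0,0,-0.75,1],[0.3,0.51,0.1,0,0,-0.972,1],[0.346,0.579,0.12,0,0,-0.972,1]])

```text
time: 25.3
position: [0.5788, -0.0412, 0.2192]
tool_rot: [3.14, 0.0, 0.273]
wrist_force: [-0.1, -0.6, -0.2]
gripper_width: 0.997
finger_force: 0.0
```

>>> jog_arm(series=[[0,0,0.05,0,0,0,1],[0,0,0.15,0,0,0,1],[0,0,0.25,0,0,0,1],[0,0,0.3,0,0,0,0.95],[0,0,0.3,0,0,0,0.95]])

```text
time: 25.8
position: [0.5769, -0.0356, 0.1421]
tool_rot: [-3.14, 0.004, 0.277]
wrist_force: [0.0, 0.2, -0.3]
gripper_width: 0.952
finger_force: 0.0
```

```bash
python3 - <<'E'
from m import *
p,d,c,T,C,o=wrist(robot,"w13")
b=blob(C,.583,-.0355,.0175,.048,.004);print(b)
go([b[3][0][0]/1000,b[3][0][1]/1000,.021],np.radians(b[3][2]))
E
```

```text
(5522, 0.017, [array([ 0.5829, -0.0356]), np.float64(0.0372)], [array([583.1, -35.6]), array([59.3, 59.8]), np.float64(15.9)])
 t 25.85 pos [ 0.578  -0.0359  0.1433] rot [-3.141e+00  2.000e-03  2.770e-01] units [0.021 0.005 0.489] turn -0.001
```

View pics/w13.png

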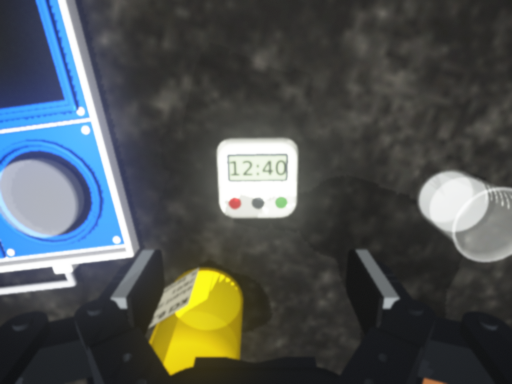

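The timer is square to the view at (258,178), lined up between the fingers, and the petri dish shows inside its recess. I'll go down and grip the timer.

>>> jog_arm(series=[[0.02,0.004,0.12,0,0,0,0.92],[0.02,0.004,0.25,0,0,0,0.92],[0.02,0.004,0.38,0,0,0,0.92],[0.02,0.004,0.46,0,0,0,0.92],[0.02,0.004,0.485,0,0,0,0.92]])

```text
time: 26.35
position: [0.5836, -0.0361, 0.0217]
tool_rot: [-3.141, 0.001, 0.276]
wrist_force: [-0.1, 0.2, -0.2]
gripper_width: 0.919
finger_force: 0.0
```

>>> jog_arm(series=[[0,0,0,0,0,0,0.92],[0,0,0,0,0,0,0.8],[0,0,0,0,0,0,0.6],[0,0,0,0,0,0,0.6],[0,0,0,0,0,0,0.6]], force=30)

```text
time: 26.85
position: [0.5852, -0.0366, 0.0247]
tool_rot: [3.141, -0.003, 0.276]
wrist_force: [-1.2, -0.0, 6.0]
gripper_width: 0.683
finger_force: 31.3
```

>>> jog_arm(series=[[0,0,0,0,0,0,0.6],[0,0,-0.03,0,0,0,0.6],[0,0,-0.1,0,0,0,0.6],[0,0,-0.2,0,0,0,0.6],[0,0,-0.28,0,0,0,0.6]])

```text
time: 27.35
position: [0.5842, -0.0366, 0.0945]
tool_rot: [3.141, -0.001, 0.276]
wrist_force: [0.4, 0.3, -1.9]
gripper_width: 0.687
finger_force: 31.9
```

```bash
python3 - <<'E'
from m import *
p,d,c,T,C,o=wrist(robot,"w14",False)
C2=cloud(c,d,c["mount"])
m=(np.abs(C2[...,0])<.026)&(np.abs(C2[...,1])<.026)&(C2[...,2]<.04)&(C2[...,2]>-.03);A=np.c_[C2[m][:,:2],np.ones(m.sum())];print("top plane",np.linalg.lstsq(A,C2[m][:,2],rcond=None)[0].round(4))
m=(np.abs(C2[...,0])<.05)&(np.abs(C2[...,1])<.032)&(np.abs(C2[...,2]-.0065)<.006);print("rect in tool",[np.round(v,1) for v in cv2.minAreaRect(C2[m][:,:2].astype(np.float32)*1000)])
m=(abs(C[...,2]-.012)<.004)
go([.6222,.1648,.12],.405)
E
```

```text
top plane [0.0029 0.0023 0.0075]
rect in tool [array([-1.6, -0.1]), array([60.4, 63.9]), np.float64(0.4)]
 t 27.4 pos [ 0.5861 -0.0367  0.0974] rot [ 3.14  -0.006  0.275] units [ 0.359 -0.736 -0.089] turn -0.259
```

>>> jog_arm(series=[[0.05,-0.1,-0.03,0,0,-0.06,0.6],[0.12,-0.25,-0.07,0,0,-0.13,0.6],[0.2,-0.41,-0.1,0,0,-0.2,0.6],[0.28,-0.57,-0.1,0,0,-0.259,0.6],[0.365,-0.737,-0.1,0,0,-0.259,0.6]])

```text
time: 27.9
position: [0.6218, 0.1668, 0.1185]
tool_rot: [3.141, -0.001, 0.405]
wrist_force: [1.5, -0.1, -1.0]
gripper_width: 0.686
finger_force: 31.9
```

>>> jog_arm(series=[[0,0,0,0,0,0,0.6],[0,0,0,0,0,0,0.6],[0,0,0,0,0,0,0.6]])

```text
time: 28.2
position: [0.6212, 0.1639, 0.1176]
tool_rot: [3.14, 0.001, 0.404]
wrist_force: [-0.5, -1.0, -0.5]
gripper_width: 0.689
finger_force: 31.9
```

```bash
python3 - <<'E'
from m import *
p,d,c,T,C,o=wrist(robot,"w15")
go([.6237,.1654,.036],.405)
E
```

```text
t 28.25 pos [0.6212 0.1632 0.1175] rot [3.14e+00 1.00e-03 4.03e-01] units [ 0.013 -0.005  0.326] turn -0.005
```

View pics/w15.png

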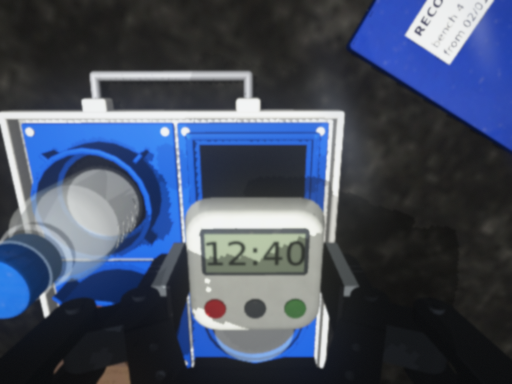

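The timer is held level, face up, and centred over the square recess (columns 202–308, timer centre at 255). I'll lower it.

>>> jog_arm(series=[[0.01,-0.006,0.06,0,0,0,0.6],[0.01,-0.006,0.14,0,0,0,0.6],[0.01,-0.006,0.22,0,0,0,0.6],[0.01,-0.006,0.29,0,0,0,0.6],[0.01,-0.006,0.3,0,0,0,0.6]])

```text
time: 28.75
position: [0.6213, 0.1665, 0.0395]
tool_rot: [-3.141, 0.005, 0.404]
wrist_force: [-0.4, 0.2, 0.0]
gripper_width: 0.685
finger_force: 31.9
```

>>> jog_arm(series=[[0,0,0.008,0,0,0,0.6],[0,0,0.016,0,0,0,0.6],[0,0,0.016,0,0,0,0.6]])

```text
time: 29.05
position: [0.6238, 0.168, 0.0391]
tool_rot: [3.141, -0.001, 0.405]
wrist_force: [-0.6, 0.3, -1.2]
gripper_width: 0.684
finger_force: 31.9
```

>>> jog_arm(series=[[0,0,0.005,0,0,0,0.6],[0,0,0.01,0,0,0,0.6],[0,0,0.01,0,0,0,0.6]])

```text
time: 29.35
position: [0.6233, 0.168, 0.0362]
tool_rot: [3.142, -0.0, 0.405]
wrist_force: [-0.2, 0.2, -0.3]
gripper_width: 0.687
finger_force: 31.9
```

>>> jog_arm(series=[[-0.004,0.008,0.005,0,0,0,0.6],[-0.004,0.008,0.01,0,0,0,0.6],[-0.004,0.008,0.01,0,0,0,0.6]])

```text
time: 29.65
position: [0.623, 0.1654, 0.0334]
tool_rot: [3.142, 0.0, 0.405]
wrist_force: [0.8, -1.4, -0.8]
gripper_width: 0.685
finger_force: 31.9
```

>>> jog_arm(series=[[0,0,0.003,0,0,0,0.6],[0,0,0.005,0,0,0,0.6],[0,0,0.005,0,0,0,0.6]])

```text
time: 29.95
position: [0.6231, 0.1657, 0.0328]
tool_rot: [3.142, 0.0, 0.405]
wrist_force: [-1.9, -1.4, 3.6]
gripper_width: 0.684
finger_force: 32.8
```

Contact with the floor. I'll release, retreat and check.

>>> jog_arm(series=[[0,0,0,0,0,0,0.8],[0,0,0,0,0,0,0.92],[0,0,0,0,0,0,0.92],[0,0,-0.04,0,0,0,0.92],[0,0,-0.14,0,0,0,0.92]])

```text
time: 30.45
position: [0.6214, 0.1653, 0.0661]
tool_rot: [-3.141, 0.005, 0.406]
wrist_force: [0.1, -0.4, -0.2]
gripper_width: 0.923
finger_force: 0.0
```

>>> jog_arm(series=[[0,0,-0.15,0,0,0,1],[0,0,-0.3,0,0,0,1],[0,0,-0.5,0,0,0,1],[0,0,-0.7,0,0,0,1],[0,0,-0.85,0,0,0,1]])

```text
time: 30.95
position: [0.6238, 0.1658, 0.2841]
tool_rot: [3.141, -0.004, 0.405]
wrist_force: [0.9, 1.2, -0.1]
gripper_width: 0.999
finger_force: 0.0
```

>>> jog_arm(series=[[-0.1,0,0,0,0,0,1],[-0.25,0,0,0,0,0,1],[-0.35,0,0,0,0,0,1],[-0.35,0,0,0,0,0,1]])

```text
time: 31.35
position: [0.5388, 0.1291, 0.2802]
tool_rot: [-3.141, 0.003, 0.404]
wrist_force: [-0.5, -0.2, 0.2]
gripper_width: 0.998
finger_force: 0.0
```

```bash
python3 - <<'E'
from m import *
p,d,c,T,C,o=wrist(robot,"w16")
print(o["time"],o["position"].round(3))
print("timer",blob(C,.6222,.1648,.026,.042,.004));print("petri",blob(C,.525,.123,.023,.04,.004));print("tall",blob(C,.483,.221,.157,.03));print("low",blob(C,.579,.263,.12,.03))
m=(np.hypot(C[...,0]-.622,C[...,1]-.165)<.026);q=C[m];print(np.linalg.lstsq(np.c_[q[:,:2]-[.622,.165],np.ones(len(q))],q[:,2],rcond=None)[0].round(4))
E
```

```text
31.35 [0.539 0.129 0.28 ]
timer (3158, 0.0251, [array([0.6206, 0.1649]), np.float64(0.0369)], [array([621. , 165.1]), array([59.1, 59.5]), np.float64(23.1)])
petri (2218, 0.023, [array([0.5241, 0.123 ]), np.float64(0.0315)], [array([524.8, 123.2]), array([61.7, 61.4]), np.float64(66.1)])
tall (1396, 0.1567, [array([0.4825, 0.2224]), np.float64(0.0168)], [array([482.5, 222. ]), array([32.3, 32.8]), np.float64(65.7)])
low (1155, 0.1195, [array([0.5769, 0.2606]), np.float64(0.0146)], [array([577.1, 260.4]), array([28.5, 28. ]), np.float64(43.1)])
[-5.5549 -2.6183  0.1113]
```

View pics/w16.png

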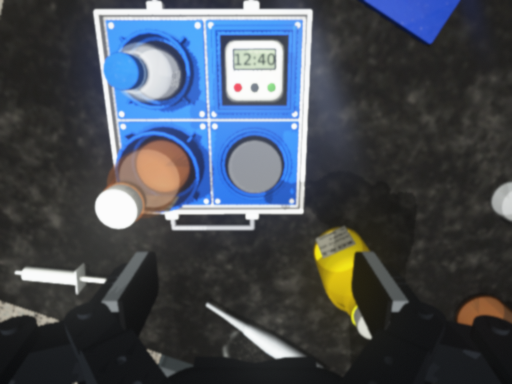

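All four items are in place: bottles at (150,75) and (155,175), timer at (254,72), petri dish at (254,165). Each top is 8 mm higher than it was on the bench, so all four are on their floors. The other bottles and the beaker still stand.

```bash
python3 -c "
from bench import robot
print(robot.close_job())"
```

```text
the job is handed in; nothing more can be done
None
```

The tray is packed and the job handed in at about 31 s of the 118 s: both bottles upright in their cups, petri dish and timer (face up) on their recess floors, and I left the blue-cap amber bottle, the beaker and the yellow bottle alone.

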